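Pick the retaining ring out of a lathe bearing housing

TASK

Take the hooked pick from the rack, get its toe under the end of the split retaining ring that lies over the pocket in the bearing housing, lift that end above the housing's top and work the ring out of its groove, without digging the pick hard into the housing. Lay the ring flat in the empty plywood tray and hang the pick back in its slot in the rack, handle up. Leave everything else where it is.

Things in the scene. Friction and masses are not known exactly. Their poses are not given: they have to be found in the camera images.
- housing: Green bearing housing fixed to the bench, 40 mm high block with a flat top. Origin on the bore axis at bench level, z up; the block spans x = -85 to +45 mm, y = +-48 mm (10 mm high flanges to +-58). In its top a round recess, diameter 67 mm, 10 mm deep, holds the ring; inside that a bore, diameter 38 mm, down to a flat floor at z = 24 mm.
- seat (a point): On the bore axis at the height of the recess floor (z = 30 mm), the seat on which the ring lies, between radius 19 and 33.5 mm.
- pocket (a point): Centre of the pocket's floor, 26 mm from the bore axis towards the housing's -x. The pocket is a 48 degree sector cut out of the seat, open to the bore, floor level with the bore floor (z = 24 mm), out to the recess wall: 6 mm of free height under the ring, 15 mm wide at the bore edge, 27 mm at the wall.
- lip (a point): Inner edge of the lip's underside, on the housing's +x side (28.5 mm from the axis, z = 36.5 mm). The lip spans 45 degrees either side of +x and hangs over the ring's rim with 1.5 mm of play. So the ring cannot come straight up: first raise its end at the pocket, then draw it 10 mm or more to the housing's -x, out from under the lip.
- ring: Split steel retaining ring, a rigid C, outer diameter 64, inner 44, 5 mm thick, about 65 g. Origin at the centre of its underside, z up. Its gap, 26 degrees wide, is centred 25 degrees from its -x axis towards its -y axis; the end on its -x axis lies over the pocket. Seated, its top is 5 mm below the housing's top, with 1.5 mm of play around; its axes lie within 0.1 rad of the housing's.
- ring_end (a point): Point in the ring near the end that lies over the pocket: on the ring's -x axis, 27 mm from the centre, at mid-thickness.
- pick: Hooked pick hanging upright in a slot of the rack by its collar, 120 g. Square wooden handle 22 x 22 mm, z = 8 to 80 mm; square steel collar 30 x 30 mm, z = 0 to 8 mm; round shank, diameter 7 mm, down to a flat toe at z = -78 to -75 mm, 6 mm wide, which points to its -x and ends 13 mm from the axis. Origin on the axis under the collar, z up; axes as the rack's.
- pick_tip (a point): End of the pick's toe, at mid-thickness.
- rack: Fixed wooden rack: plate 60 x 150 mm (x, y), 15 mm thick, top at z = 90 mm, on two end boards, open below. Two through slots at y = -35 and +35 mm, 13 mm wide in y, from x = -18.5 to +10.5 mm; a tool's axis hangs at x = 0. Origin at the centre at bench level. The pick hangs in one slot, the awl in the other; which is which varies.
- tray: Fixed empty plywood tray, 130 x 130 mm outside, 26 mm high, walls and floor 5 mm. Origin under its centre at bench level. Rack and tray stand on either side of the housing; which side varies.
- awl: Straight awl in the rack's other slot, like the pick but with a round handle 24 mm in diameter and 60 mm long (z = 8 to 68 mm) and no toe; its top is at z = 158 mm over the bench. Origin as the pick's. Bystander.
- blank0: White alabaster cylinder, 42 mm diameter, 62 mm high, origin under its centre. Bystander.
- blank1: White alabaster cylinder, 48 mm diameter, 55 mm high, origin under its centre. Bystander.
- blank2: White alabaster cylinder, 44 mm diameter, 58 mm high, origin under its centre. Bystander.
- bowl: White turned piece, 96 mm across, 45 mm high, origin under its centre. Bystander.
- bearing: Spare bearing, a closed steel ring 58 mm in diameter, 18 mm high, lying on the bench, origin under its centre. Bystander.
- gouge: Gouge with a wooden handle, 240 mm long, lying on the bench. Bystander.
- block: Wooden block 70 x 45 x 35 mm on the bench, origin under its centre. Bystander.
Mind the look-alikes: they are no part of the job. Of the things shaped like the ring, the steel one is meant.

How it is judged:
On the way:
1. the pick, not the fingers, holds the ring's end over the pocket up above the housing's top face (contact force between pick and ring above 0.1 N and contact force between the fingers and ring below 0.05 N and z of ring_end in the frame of housing above 0.044 m), for 0.1 s.
At the end, for the whole second after the job is handed in: The ring lies flat (within 0.2 rad, either face up) and still on the tray's floor, its centre within 40 mm of the tray's centre along each side; the pick hangs upright (within 0.15 rad) and still in a rack slot, its collar on the plate (x of ring in the frame of tray between -0.04 and 0.04 m and y of ring in the frame of tray between -0.04 and 0.04 m and z of ring in the frame of tray between 0.002 and 0.014 m and (angle between ring's own z axis and vertical below 0.2 rad or angle between ring's own z axis and vertical above 2.94 rad) and linear speed of each of ring, pick below 0.02 m/s and z of pick in the frame of rack between 0.086 and 0.096 m and x of pick in the frame of rack between -0.018 and 0.018 m and y of pick in the frame of rack between -0.06 and 0.06 m and angle between pick's own z axis and vertical below 0.15 rad); the robot touches nothing.
It fails at once if the pick is dug into the housing with more than 80 N (contact force between pick and housing above 80 N).
It fails at once if a bystander is moved by more than 30 mm (distance of any of awl, blank0, blank1, blank2, bowl, bearing, gouge, block from where it was at the start of the episode above 0.03 m).
It also fails if it takes over 67 s, if anything falls off the work surface, if the arm or the gripper's body presses on something with over 40 N, if the wrist force passes 120 N, or if a joint passes its speed limit or range.

ROBOT

A 6-joint arm with a two-finger parallel gripper is mounted at the origin on the work surface. World frame = base frame: x ahead of the robot, y to its left, z up, the work surface at z = 0. Lengths are in m, angles in rad, forces in N, time in s.
With the tool pointing down it reaches from about 0.25 to 0.8 m from the base axis. Payload 3.9 kg.
Tool frame: the origin (TCP) lies on the centre line of the jaws, within the pads' length; the fingertips stand 14 mm ahead of it and the grasp point (between the pads) lies 5 mm behind it (robot.tcp_to_tips is the distance from the TCP to the fingertips, in m); z points along the fingers, y is the line along which they close (so a half turn about z gives the same grasp; the last joint's range is limited). The gripper opens to 85 mm and grips with 20 to 120 N. Pads are 22 mm wide; open, the fingers measure 114 mm over their backs; the gripper's body (76 mm by 85 mm) begins 54 mm behind the grasp point. The pads swing forward as they close: fully open they stand 13 mm farther back than shut.
Start: joints at [-1.12, 0.26, -0.138, 1.173, 0, 1.571], TCP at [0.229, -0.473, 0.224] pointing down, gripper open.
Joint ranges: [-2.78, 2.78], [-0.83, 1.72], [-1.28, 1.37], [-1.9, 2.12], [-1.57, 1.48], [-3.14, 3.14]. Speed limits (rad/s): [2.57, 2.57, 3.14, 3.14, 3.14, 3.14].

INTERFACE

Orientations are given as a 3x3 rotation matrix whose columns are the frame's x, y, z axes.
In Python, from workcell import robot gives the robot as it stands.
- The arm moves only by the tool play_rows, never from a script. Its argument "increments" is a list of rows, each a list of 3 entries, a list of its own where there are three numbers: the turn, a rotation vector about the world's x, y, z in degrees, then the shift along the world's x, y, z in mm, then the opening, from -1 (shut) to 1 (fully open), so that 0 is half open. In form: [[[wx, wy, wz], [x, y, z], claw], ...]. A call has 1 to 20 rows; each row is the pose to reach, as a shift and turn from the pose commanded when the call began; what a row does not reach only later rows make up. A row lasts 1/8 s, in which the tool goes at most 62.5 mm and 10.7 degrees, less where a joint would pass 70% of its speed; a pose out of reach is approached as far as the arm can. A call with a gripper value outside its range is refused whole. The fingers move at their own pace and stop on an object; "force" is the grip in N (left out, the last holds). Time passes only in rows, so rows that repeat a pose let the fingers close. It gives the time, the measured TCP pose, the force, the opening and the grip force at its end, in the units of the state.
- robot.observe(): the state, without advancing time (a new reading comes with each control period).
- robot.get_image(name): name is "side" or "top" or "wrist"; returns a dict with "img" (400x640x3 uint8, blue, green, red), "vertical_fov" (degrees; the focal length in pixels is half the picture's height over the tangent of half this angle, whatever the lens; pixels are square), "cx", "cy" (the principal point, pixels), "dist" ([k1, k2, p1, p2, k3] as OpenCV has them; the pictures are not rectified), "world_from_camera" (4x4, takes a point from camera to world coordinates). Camera axes: x right, y down, z forward; pixel columns grow to the right and rows downward; lengths in m; the calibration is good to about 2 mm. A picture is of the moment at which its call begins. There is no depth.
- robot.finish_job(): hands the job in; it is judged then, once.
The state is a dict: "time": time; "q": joint angles; "joint_velocities": joint speeds; "joint_efforts": joint torques, N m; "eef_pos": TCP position; "tool_rot": TCP orientation; "contact_force": force on the tool from outside, world axes, zero at the start; "ft_torque": the same for the moment, N m; "opening": finger opening in m; "grasp_force": force on a finger pad.
Only numpy, scipy, OpenCV 4.12 (cv2) and the standard library are available. Lean on these libraries where they do the work, as an engineer would, in place of code of your own. Each camera call takes 0.05 s, during which the arm holds its last target. There are 200 camera calls.

## Working session

There is one attempt and no reset: what is moved stays moved. The work goes in short steps, Python scripts to look and compute and a tool call to move; the robot and the scene stay as the last step left them, time stands still between calls to the robot, and variables do not carry over. Pictures are saved under pics/ and viewed, at most 10 in all, crops included, and the job is handed in when it is done.

Besides the shell and the picture viewer there is one more tool, called as name(argument=value, ...), one argument or row to a line, values as JSON. play_rows: Moves the arm, as the interface text tells. Its arguments: {"type":"object","properties":{"increments":{"type":"array"},"force":{"type":"number"}},"required":["increments"]}

```bash
ls; mkdir -p pics; cat > h.py <<'E'
import cv2, numpy as np
from workcell import robot
def cam(im):
    f=200/np.tan(np.radians(im["vertical_fov"])/2)
    return np.array([[f,0,im["cx"]],[0,f,im["cy"]],[0,0,1]]),np.array(im["dist"]),np.array(im["world_from_camera"])
def at(c,px,z):
    "pixels -> world points on height z"
    K,d,T=c
    u=cv2.undistortPoints(np.array(px,float).reshape(-1,1,2),K,d).reshape(-1,2)
    r=np.c_[u,np.ones(len(u))]@T[:3,:3].T
    return T[:3,3]+r*((z-T[2,3])/r[:,2])[:,None]
def proj(c,P):
    K,d,T=c; W=np.linalg.inv(T)
    return cv2.projectPoints(np.array(P,float).reshape(-1,1,3),cv2.Rodrigues(W[:3,:3])[0],W[:3,3],K,d)[0].reshape(-1,2)
E
python3 - <<'E'
from h import *
import pickle
for n in ["top","side"]:
    im=robot.get_image(n); cv2.imwrite(f"pics/{n}0.png",im["img"]); pickle.dump((im["img"],cam(im)),open(n+"0.pkl","wb")); print(n,cam(im))
E
```

```text
pics
top (array([[378.06597781,   0.        , 320.56265086],
       [  0.        , 378.06597781, 199.22721407],
       [  0.        ,   0.        ,   1.        ]]), array([-0.08374396,  0.        ,  0.        ,  0.        ,  0.        ]), array([[-0.01410281, -0.98043179,  0.19635331,  0.42165267],
       [-0.99976034,  0.01711474,  0.01365094,  0.0088645 ],
       [-0.01674435, -0.19611374, -0.98043818,  0.93562422],
       [ 0.        ,  0.        ,  0.        ,  1.        ]]))
side (array([[403.79925797,   0.        , 318.98056914],
       [  0.        , 403.79925797, 195.65646953],
       [  0.        ,   0.        ,   1.        ]]), array([-0.09881594,  0.        ,  0.        ,  0.        ,  0.        ]), array([[-0.84181637, -0.33541013,  0.42290098,  0.10221145],
       [-0.53973591,  0.51508359, -0.66586338,  0.76010435],
       [ 0.00550796, -0.78878954, -0.61463869,  0.76352643],
       [ 0.        ,  0.        ,  0.        ,  1.        ]]))
```

View pics/top0.png

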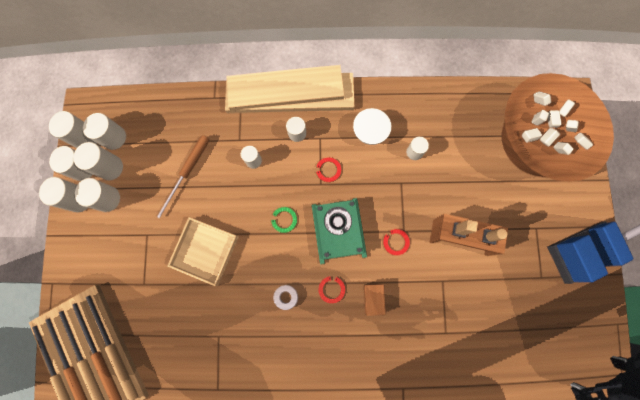

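View pics/side0.png

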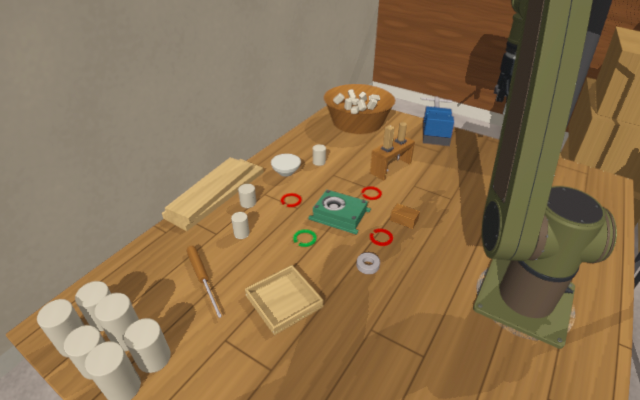

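Top view: the steel ring in the green housing is at (338,221). The look-alikes are red rings at (329,169), (397,242) and (332,290), a green ring at (285,219), and the bearing at (286,297). The rack tools are at (466,228) and (495,236), and the tray is at (203,250). I'm choosing the grey C in the housing and will check it in a close crop.

```bash
python3 - <<'E'
from h import *
import pickle
a,_=pickle.load(open("top0.pkl","rb")); b,_=pickle.load(open("side0.pkl","rb"))
r=lambda i,x,y,w,h,s:cv2.resize(i[y:y+h,x:x+w],None,fx=s,fy=s,interpolation=cv2.INTER_CUBIC)
A=np.hstack([r(a,300,190,80,80,5),r(a,430,200,80,80,5)])
B=np.hstack([r(b,360,110,80,40*1,5),r(a,165,210,80,40,5)])
B=np.hstack([r(b,360,115,80,40,5),r(b,300,180,80,40,5)])
cv2.imwrite("pics/c1.png",np.vstack([A,B]))
E
```

```text
(no output)
```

View pics/c1.png

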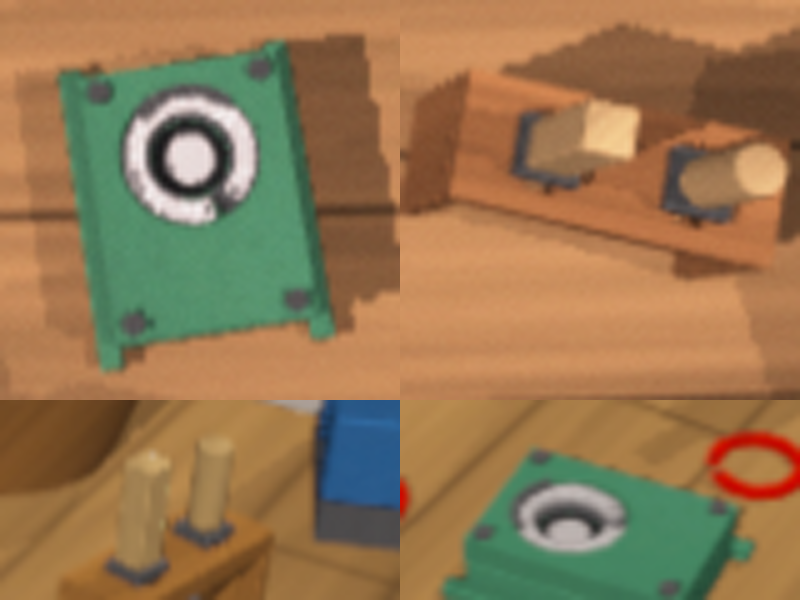

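The crop confirms it. The grey C has its gap at top-view px (344,231), right of the side nearest the robot, so housing -x points to the robot. The square-handled pick is the left tool, near (466,228). Slot ends show on the robot side of both collars, so the toe points towards the robot.

```bash
python3 - <<'E'
from h import *
import pickle
_,c=pickle.load(open("top0.pkl","rb"))
cr=lambda x,y,ox,oy:(ox+x/5-.4,oy+y/5-.4)
def pose(name,px,z):
    P=at(c,px,z); print(name,(P[:,:2]*1000).round(0).tolist(), 'mean',(P.mean(0)*1000).round(1))
pose("ring top c",[cr(190,157,300,190)],.036)
pose("housing top TL TR BR BL",[cr(78,75,300,190),cr(272,52,300,190),cr(318,322,300,190),cr(115,348,300,190)],.04)
pose("rack TL BL BR TR",[cr(470,70,430,200),cr(452,195,430,200),cr(770,268,430,200),cr(787,172,430,200)],.09)
pose("pick top",[cr(612,131,430,200)],.170)
pose("awl top",[cr(760,172,430,200)],.158)
pose("tray",[(193,218),(237,236),(215,285),(168,266)],.026)
s=robot.observe(); print(s["tool_rot"],s["q"])
E
```

```text
ring top c [[548.0, -19.0]] mean [547.9 -18.7  36. ]
housing top TL TR BR BL [[588.0, 34.0], [598.0, -59.0], [468.0, -77.0], [457.0, 19.0]] mean [527.8 -20.8  40. ]
rack TL BL BR TR [[549.0, -446.0], [492.0, -431.0], [454.0, -581.0], [498.0, -596.0]] mean [ 498.3 -513.6   90. ]
pick top [[510.0, -462.0]] mean [ 510.1 -462.3  170. ]
awl top [[492.0, -535.0]] mean [ 492.2 -534.8  158. ]
tray [[562.0, 337.0], [516.0, 226.0], [400.0, 276.0], [445.0, 394.0]] mean [480.8 308.2  26. ]
[[ 9.00087618e-01  4.35708287e-01 -7.53792355e-04]
 [ 4.35708939e-01 -9.00086272e-01  1.55652881e-03]
 [-2.85650189e-07 -1.72944637e-03 -9.99998505e-01]] [-1.11997319e+00  2.60602375e-01 -1.39240705e-01  1.17268269e+00
 -2.90187853e-07  1.57079370e+00]
```

play_rows(
  increments=[
    [[0,0,10],[40,2,40],0],
    [[0,0,20],[90,5,96],0],
    [[0,0,30],[140,8,96],0],
    [[0,0,40],[190,11,96],0],
    [[0,0,50],[240,11,96],0],
    [[0,0,50],[251,11,96],0],
    [[0,0,50],[251,11,96],0],
  ],
)

```text
time: 0.98
eef_pos: [0.4799, -0.4613, 0.3189]
tool_rot: [[0.245, 0.97, -0.002], [0.97, -0.245, 0.001], [0.001, -0.002, -1.0]]
contact_force: [-0.2, -0.0, 0.3]
opening: 0.0426
grasp_force: 0.0
```

```bash
python3 - <<'E'
from h import *
import pickle
s=robot.observe(); print(s["eef_pos"],s["tool_rot"],s["opening"])
im=robot.get_image("wrist"); cv2.imwrite("pics/w1.png",im["img"]); pickle.dump((im["img"],cam(im)),open("w1.pkl","wb")); print(cam(im))
print(proj(cam(im),[[.51,-.462,.17],[.492,-.535,.158]]))
E
```

```text
[ 0.47987382 -0.46127254  0.31889493] [[ 2.44893710e-01  9.69548338e-01 -1.75809092e-03]
 [ 9.69549715e-01 -2.44892040e-01  1.11316329e-03]
 [ 6.48723149e-04 -1.97716324e-03 -9.99997835e-01]] 0.04257567997673312
(array([[315.24941829,   0.        , 318.50340919],
       [  0.        , 315.24941829, 199.87311945],
       [  0.        ,   0.        ,   1.        ]]), array([-0.01389122,  0.        ,  0.        ,  0.        ,  0.        ]), array([[ 0.96982021, -0.23077551, -0.07868564,  0.50130684],
       [-0.2438178 , -0.91961612, -0.30799202, -0.38212296],
       [-0.00128357,  0.31788184, -0.94812947,  0.46922975],
       [ 0.        ,  0.        ,  0.        ,  1.        ]]))
[[347.48901891 175.62173333]
 [344.83222003 240.12933241]]
```

View pics/w1.png

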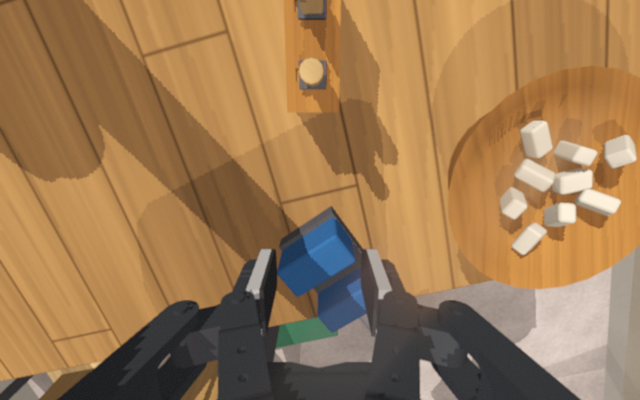

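The wrist image shows the awl at (312,70) and the pick only at the top edge, near (312,8). My rack numbers forgot the 400 px offset of the second crop, so I'm redoing them.

```bash
python3 - <<'E'
from h import *
import pickle
_,c=pickle.load(open("top0.pkl","rb"))
cr=lambda x,y:(350+x/5-.4,200+y/5-.4)
def pose(name,px,z):
    P=at(c,px,z); print(name,(P[:,:2]*1000).round(0).tolist(), 'mean',(P.mean(0)*1000).round(1))
pose("rack TL BL BR TR",[cr(470,70),cr(452,195),cr(770,268),cr(787,172)],.09)
pose("pick top",[cr(612,131)],.170)
pose("awl top",[cr(760,172)],.158)
_,w=pickle.load(open("w1.pkl","rb"))
print(at(w,[(312,70)],.158),at(w,[(312,8)],.17))
E
```

```text
rack TL BL BR TR [[553.0, -258.0], [496.0, -246.0], [460.0, -389.0], [503.0, -402.0]] mean [ 503.1 -323.8   90. ]
pick top [[514.0, -290.0]] mean [ 514.  -290.4  170. ]
awl top [[497.0, -357.0]] mean [ 496.8 -356.9  158. ]
[[ 0.50031456 -0.35997666  0.158     ]] [[ 0.51241004 -0.31410893  0.17      ]]
```

play_rows(
  increments=[
    [[0,0,0],[10,55,-5],0],
    [[0,0,0],[20,110,-10],0],
    [[0,0,0],[34,165,-20],0],
    [[0,0,0],[34,171,-20],0],
    [[0,0,0],[34,171,-20],0],
  ],
)

```text
time: 1.65
eef_pos: [0.5126, -0.2909, 0.3009]
tool_rot: [[0.246, 0.969, 0.0], [0.969, -0.246, -0.001], [-0.001, 0.001, -1.0]]
contact_force: [0.2, -1.2, 0.0]
opening: 0.0428
grasp_force: 0.0
```

```bash
python3 - <<'E'
from h import *
import pickle
s=robot.observe(); print(s["eef_pos"],s["tool_rot"])
im=robot.get_image("wrist"); c=cam(im); pickle.dump((im["img"],c),open("w2.pkl","wb"))
print(proj(c,[[.514,-.290,.17],[.514,-.290,.09],s["eef_pos"]]))
cv2.imwrite("pics/w2.png",cv2.resize(im["img"][150:350,200:440],None,fx=3,fy=3,interpolation=cv2.INTER_CUBIC))
E
```

```text
[ 0.51260127 -0.29093622  0.30086161] [[ 2.45609718e-01  9.69368738e-01  3.41903255e-04]
 [ 9.69368267e-01 -2.45609199e-01 -1.13274865e-03]
 [-1.01407655e-03  6.09644243e-04 -9.99999300e-01]]
[[318.14101027 185.79738169]
 [318.1252366  166.81087658]
 [316.09164146 255.82945167]]
```

View pics/w2.png

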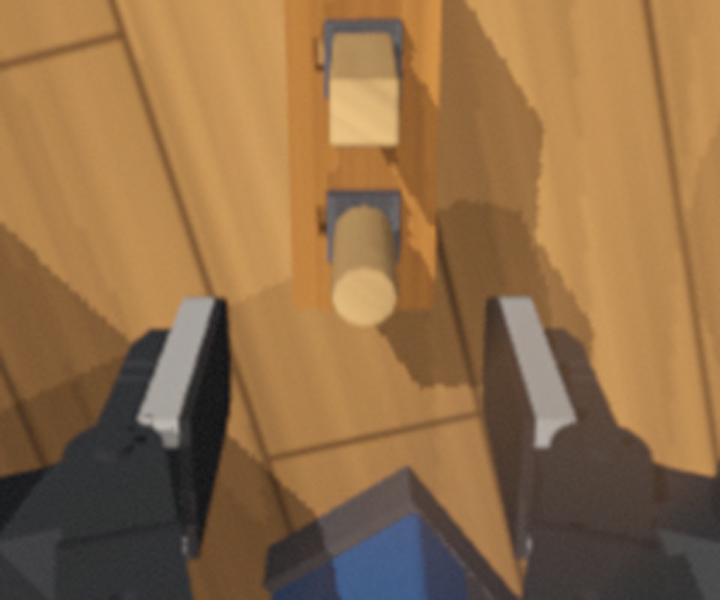

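Crop: the square pick's top is centred at px (321.6,187.6), the awl's at (321.5,249). The slot ends show on the left, which is rack -x towards the robot, so the toe direction is confirmed.

```bash
python3 - <<'E'
from h import *
import pickle
_,w=pickle.load(open("w2.pkl","rb"))
f=lambda x,y:(200+(x-1)/3,150+(y-1)/3)
print(at(w,[f(331,80),f(399,80),f(399,145),f(331,145),f(365,113)],.17), at(w,[f(364,295)],.158))
print(at(w,[f(325,20),f(403,20)],.098))
print(at(w,[f(293,290),f(287,10),f(437,290),f(441,10)],.09))
E
```

```text
[[ 0.50896783 -0.27941358  0.17      ]
 [ 0.52913946 -0.28450854  0.17      ]
 [ 0.52430701 -0.30489167  0.17      ]
 [ 0.5036711  -0.29967689  0.17      ]
 [ 0.51651045 -0.29216348  0.17      ]] [[ 0.49963664 -0.35894221  0.158     ]]
[[ 0.50630518 -0.27375953  0.098     ]
 [ 0.53478229 -0.28094931  0.098     ]]
[[ 0.46309715 -0.38348919  0.09      ]
 [ 0.49253085 -0.26785354  0.09      ]
 [ 0.52230664 -0.39846925  0.09      ]
 [ 0.54983992 -0.28232168  0.09      ]]
```

play_rows(
  increments=[
    [[0,0,0],[3,-1,-60],0],
    [[0,0,0],[3,-1,-110],0],
    [[0,0,0],[3,-1,-150],0],
    [[0,0,0],[3,-1,-170],0],
    [[0,0,0],[3,-1,-178],0],
    [[0,0,0],[3,-1,-178],0],
    [[0,0,0],[3,-1,-178],-1],
    [[0,0,0],[3,-1,-178],-1],
    [[0,0,0],[3,-1,-178],-1],
    [[0,0,0],[3,-1,-178],-1],
    [[0,0,0],[3,-1,-178],-1],
    [[0,0,0],[3,-1,-178],-1],
  ],
  force=70,
)

```text
time: 3.2
eef_pos: [0.5173, -0.2919, 0.1229]
tool_rot: [[0.245, 0.97, 0.002], [0.97, -0.245, -0.001], [-0.001, 0.002, -1.0]]
contact_force: [-0.4, -0.1, 5.2]
opening: 0.0212
grasp_force: 69.5
```

play_rows(
  increments=[
    [[0,0,0],[0,0,40],-1],
    [[0,0,0],[0,0,80],-1],
    [[0,0,0],[0,0,105],-1],
    [[0,0,0],[0,0,105],-1],
    [[0,0,4],[5,45,105],-1],
    [[0,0,8],[10,95,105],-1],
    [[0,0,12],[15,145,105],-1],
    [[0,0,16],[20,195,105],-1],
    [[0,0,21],[25,240,95],-1],
    [[0,0,21],[27,265,75],-1],
    [[0,0,21],[27,272,50],-1],
    [[0,0,21],[27,272,50],-1],
    [[0,0,21],[27,272,50],-1],
  ],
)

```text
time: 4.82
eef_pos: [0.5434, -0.0199, 0.1716]
tool_rot: [[-0.119, 0.993, -0.001], [0.993, 0.119, -0.0], [0.0, -0.001, -1.0]]
contact_force: [0.1, -0.4, -1.3]
opening: 0.0213
grasp_force: 68.8
```

```bash
python3 - <<'E'
from h import *
import pickle
s=robot.observe(); print(s["eef_pos"],s["tool_rot"],s["contact_force"],s["ft_torque"],s["opening"])
im=robot.get_image("wrist"); c=cam(im); pickle.dump((im["img"],c,s),open("w3.pkl","wb"))
e=s["eef_pos"]; a=np.radians(7)
print(proj(c,[[.548,-.019,.035],e-[0,0,.11],e-[.013*np.cos(a),.013*np.sin(a),.1095]]))
cv2.imwrite("pics/w3.png",cv2.resize(im["img"][70:270,200:440],None,fx=3,fy=3,interpolation=cv2.INTER_CUBIC))
E
```

```text
[ 0.54335786 -0.01986223  0.17160709] [[-1.18573171e-01  9.92944555e-01 -1.23023638e-03]
 [ 9.92945317e-01  1.18573127e-01 -1.08236421e-04]
 [ 3.84002099e-05 -1.23439139e-03 -9.99999237e-01]] [ 0.14866475 -0.41710474 -1.26035926] [ 0.0222832  -0.04704902  0.04825793] 0.021317039815274812
[[322.26073191 184.71373236]
 [317.13781009 193.44600233]
 [302.08476591 193.64883068]]
```

View pics/w3.png

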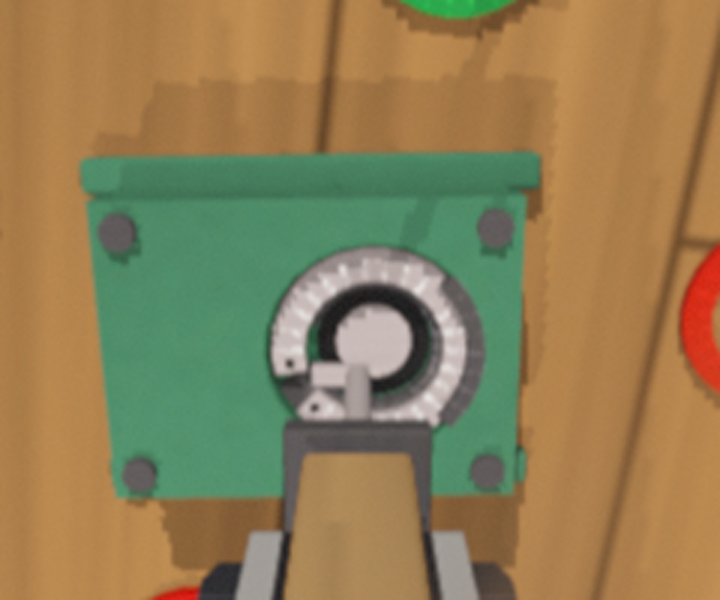

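Crop: the toe is at (312–342,375), pointing left to housing -x. The ring end over the pocket, with its hole at (290,362), lies left of the bore. The gap is below it, the lip is the dark arc on the right, and the recess spans x 270–484.

```bash
python3 - <<'E'
from h import *
import pickle
_,c,s=pickle.load(open("w3.pkl","rb"))
f=lambda x,y:(200+(x-1)/3,70+(y-1)/3)
P=at(c,[f(88,202),f(525,193),f(520,495),f(118,497)],.04)*1000
print(P.round(1))
from scipy.optimize import least_squares
M=np.array([[-85,48],[45,48],[45,-48],[-85,-48]])
def res(p):
    C,S=np.cos(p[2]),np.sin(p[2]); return ((M@np.array([[C,S],[-S,C]])+p[:2])-P[:,:2]).ravel()
r=least_squares(res,[548,-19,.12]); print(r.x,np.degrees(r.x[2]),r.fun.round(1))
R=at(c,[f(270,348),f(484,348),f(377,246)],.04)*1000; print("recess L R T",R.round(1))
print("bore floor",at(c,[f(373,342)],.024)*1000)
print("holes",at(c,[f(290,362),f(315,408)],.035)*1000)
e=s["eef_pos"]*1000
z=e[2]/1000-.033-.0765
print("tip",at(c,[f(312,375)],z)*1000, "shank", at(c,[f(357,375)],z)*1000,e)
x=r.x;C,S=np.cos(x[2]),np.sin(x[2])
for q in [at(c,[f(290,362)],.035)*1000,at(c,[f(312,375)],z)*1000,at(c,[f(357,375)],z)*1000,at(c,[f(373,342)],.024)*1000]:
    d=q[0,:2]-x[:2]; print("housing frame",d@[C,S],d@[-S,C])
E
```

```text
[[460.4  16.1  40. ]
 [587.9  34.1  40. ]
 [603.4 -62.1  40. ]
 [473.  -78.6  40. ]]
[ 5.50988491e+02 -1.98918683e+01  1.37611815e-01] 7.884576232378577 [-0.1 -0.1  1.  -0.2 -1.3  0.8  0.4 -0.5]
recess L R T [[517.8 -22.1  40. ]
 [583.6 -14.2  40. ]
 [546.7  13.3  40. ]]
bore floor [[550.06090751 -20.8196672   24.        ]]
holes [[524.21562223 -27.45627857  35.        ]
 [533.71696264 -41.89436752  35.        ]]
tip [[531.90805602 -22.20024069  62.10709098]] shank [[544.78485516 -20.64593046  62.10709098]] [543.35785813 -19.86223199 171.60709098]
housing frame -27.5574396892076 -3.8202535830466595
housing frame -19.216714640518916 0.3308640398439051
housing frame -6.248430253826351 0.10406822018642103
housing frame -1.0460882915508134 -0.7917838685151326
```

play_rows(
  increments=[
    [[0,0,0.5],[3,0,0],-1],
    [[0,0,0.5],[3,0,-10],-1],
    [[0,0,0.5],[3,0,-20],-1],
    [[0,0,0.5],[3,0,-28],-1],
    [[0,0,0.5],[3,0,-32],-1],
    [[0,0,0.5],[3,0,-35],-1],
    [[0,0,0.5],[3,0,-35],-1],
    [[0,0,0.5],[3,0,-35],-1],
  ],
)

```text
time: 5.88
eef_pos: [0.547, -0.0195, 0.1373]
tool_rot: [[-0.128, 0.992, 0.001], [0.992, 0.128, -0.0], [-0.0, 0.001, -1.0]]
contact_force: [0.2, -0.3, -0.0]
opening: 0.0211
grasp_force: 68.8
```

play_rows(
  increments=[
    [[0,0,0],[0,0,-1],-1],
    [[0,0,0],[-4,-0.5,-1],-1],
    [[0,0,0],[-7,-0.9,-1],-1],
    [[0,0,0],[-10,-1.3,-1],-1],
    [[0,0,0],[-12.5,-1.6,-1],-1],
    [[0,0,0],[-12.5,-1.6,-1],-1],
    [[0,0,0],[-12.5,-1.6,-1],-1],
  ],
)

```text
time: 6.75
eef_pos: [0.5344, -0.0212, 0.1361]
tool_rot: [[-0.128, 0.992, 0.0], [0.992, 0.128, 0.0], [-0.0, 0.0, -1.0]]
contact_force: [-0.4, 0.1, -0.8]
opening: 0.0213
grasp_force: 68.8
```

```bash
python3 - <<'E'
from h import *
s=robot.observe(); print(s["eef_pos"],s["contact_force"],s["ft_torque"])
im=robot.get_image("wrist")
cv2.imwrite("pics/w4.png",cv2.resize(im["img"][120:270,220:400],None,fx=4,fy=4,interpolation=cv2.INTER_CUBIC))
E
```

```text
[ 0.53439453 -0.02115927  0.13607865] [-0.36202917  0.10951341 -0.7573734 ] [0.01662537 0.00808821 0.0262465 ]
```

View pics/w4.png

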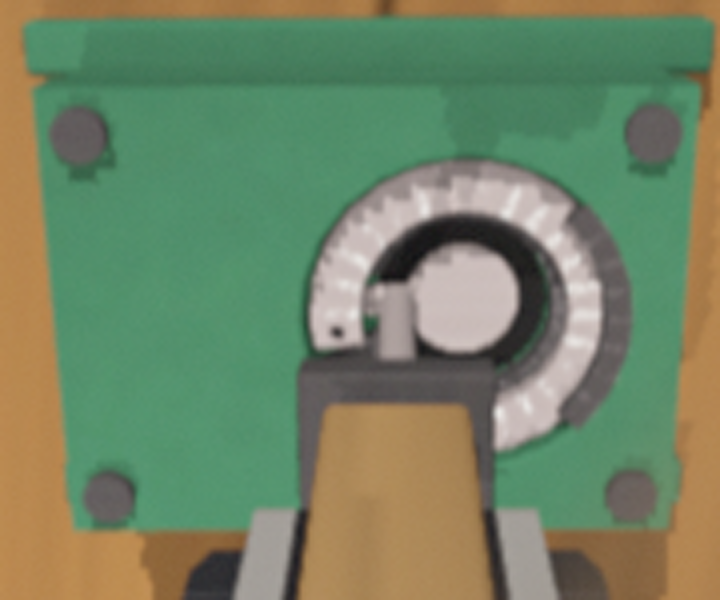

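Crop: the toe disappears under the ring end at (370,300), the shank is at (395,320), and the ring is undisturbed. Next I lift the end.

play_rows(
  increments=[
    [[0,0,0],[-1.5,-0.2,0],-1],
    [[0,0,0],[-1.5,-0.2,3],-1],
    [[0,0,0],[-1.5,-0.2,6],-1],
    [[0,0,0],[-1.5,-0.2,9],-1],
    [[0,0,0],[-1.5,-0.2,12],-1],
    [[0,0,0],[-1.5,-0.2,15],-1],
    [[0,0,0],[-1.5,-0.2,18],-1],
    [[0,0,0],[-1.5,-0.2,18],-1],
    [[0,0,0],[-1.5,-0.2,18],-1],
    [[0,0,0],[-1.5,-0.2,18],-1],
  ],
)

```text
time: 8.05
eef_pos: [0.5332, -0.0213, 0.1539]
tool_rot: [[-0.128, 0.992, 0.001], [0.992, 0.128, 0.0], [0.0, 0.001, -1.0]]
contact_force: [4.6, -0.5, -9.3]
opening: 0.0216
grasp_force: 68.9
```

```bash
python3 - <<'E'
from h import *
s=robot.observe(); print(s["eef_pos"],s["contact_force"],s["ft_torque"])
A=[]
im=robot.get_image("wrist")["img"]; A.append(cv2.resize(im[120:270,220:400],(480,400),interpolation=cv2.INTER_CUBIC))
im=robot.get_image("side")["img"]; A.append(cv2.resize(im[170:245,300:360],(320,400),interpolation=cv2.INTER_CUBIC))
cv2.imwrite("pics/w5.png",np.hstack(A))
E
```

```text
[ 0.53316145 -0.02126495  0.15385086] [ 4.6111697  -0.51464036 -9.32172346] [ 0.19603448 -1.29592154 -0.04858464]
```

View pics/w5.png

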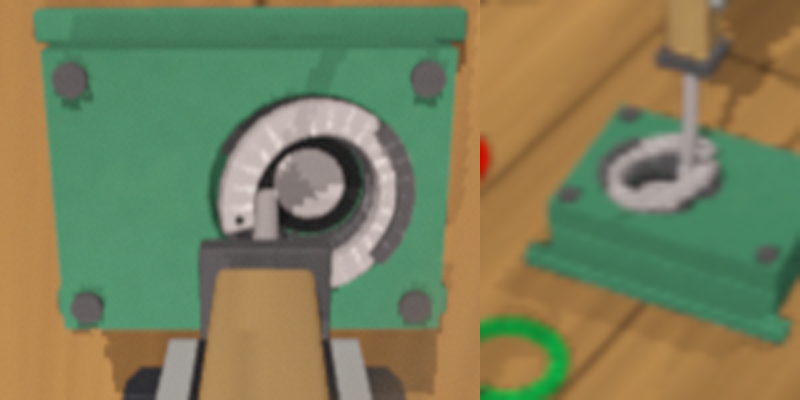

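The end is raised (tilted ring, the hole now at (238,220)) and the lip resists with about 9 N. Drawing it to -x should relieve that.

play_rows(
  increments=[
    [[0,0,0],[-2,-0.3,0],-1],
    [[0,0,0],[-4,-0.5,0],-1],
    [[0,0,0],[-6,-0.8,0],-1],
    [[0,0,0],[-8,-1,0],-1],
    [[0,0,0],[-10,-1.3,0],-1],
    [[0,0,0],[-12,-1.6,0],-1],
    [[0,0,0],[-14,-1.8,0],-1],
    [[0,0,0],[-14,-1.8,0],-1],
  ],
)

```text
time: 9.15
eef_pos: [0.5276, -0.0222, 0.1563]
tool_rot: [[-0.128, 0.992, 0.017], [0.992, 0.128, 0.002], [0.0, 0.018, -1.0]]
contact_force: [16.2, 2.5, -14.5]
opening: 0.0211
grasp_force: 72.3
```

```bash
python3 - <<'E'
from h import *
s=robot.observe(); print(s["eef_pos"],s["contact_force"],s["ft_torque"])
A=[]
im=robot.get_image("wrist")["img"]; A.append(cv2.resize(im[120:270,220:400],(480,400),interpolation=cv2.INTER_CUBIC))
im=robot.get_image("side")["img"]; A.append(cv2.resize(im[170:245,300:360],(320,400),interpolation=cv2.INTER_CUBIC))
cv2.imwrite("pics/w6.png",np.hstack(A))
E
```

```text
[ 0.52761055 -0.02224935  0.1562623 ] [ 16.21659995   2.47996501 -14.51069319] [ 0.83225951 -5.12691902  0.01499656]
```

View pics/w6.png

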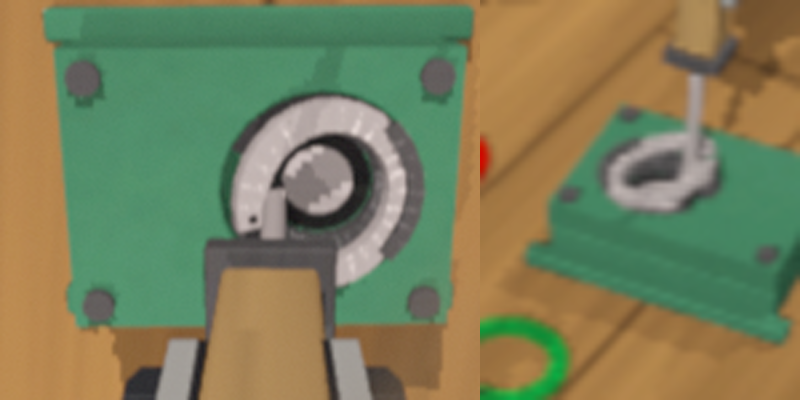

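Little motion is visible: the ring seems to jam on the recess wall, with the centre of its underside still below the top. I'll relax the pull, lift more, then check the forces.

play_rows(
  increments=[
    [[0,0,0],[4,0.5,0],-1],
    [[0,0,0],[8,1,0],-1],
    [[0,0,0],[8,1,1],-1],
    [[0,0,0],[8,1,3],-1],
    [[0,0,0],[8,1,5],-1],
    [[0,0,0],[8,1,5],-1],
    [[0,0,0],[8,1,5],-1],
  ],
  force=100,
)

```text
time: 10.12
eef_pos: [0.5305, -0.0217, 0.159]
tool_rot: [[-0.128, 0.992, 0.007], [0.992, 0.128, 0.001], [0.0, 0.007, -1.0]]
contact_force: [10.3, 0.6, -17.6]
opening: 0.0207
grasp_force: 99.5
```

```bash
python3 - <<'E'
from h import *
import pickle
s=robot.observe(); print(s["eef_pos"],s["tool_rot"][:,2],s["contact_force"],s["ft_torque"],s["opening"])
A=[]
im=robot.get_image("wrist"); c=cam(im); im=im["img"]; pickle.dump((im,c),open("w7.pkl","wb"))
A.append(cv2.resize(im[120:270,220:400],(480,400),interpolation=cv2.INTER_CUBIC))
i2=robot.get_image("side"); pickle.dump((i2["img"],cam(i2)),open("s7.pkl","wb"));i2=i2["img"]; A.append(cv2.resize(i2[175:225,310:350],(320,400),interpolation=cv2.INTER_CUBIC))
cv2.imwrite("pics/w7.png",np.hstack(A))
E
```

```text
[ 0.53052779 -0.02174801  0.15902617] [ 0.00686681  0.00107763 -0.99997584] [ 10.26640473   0.63321555 -17.61286479] [ 0.41320762 -3.38756855  0.02132491] 0.020707778259345944
```

View pics/w7.png

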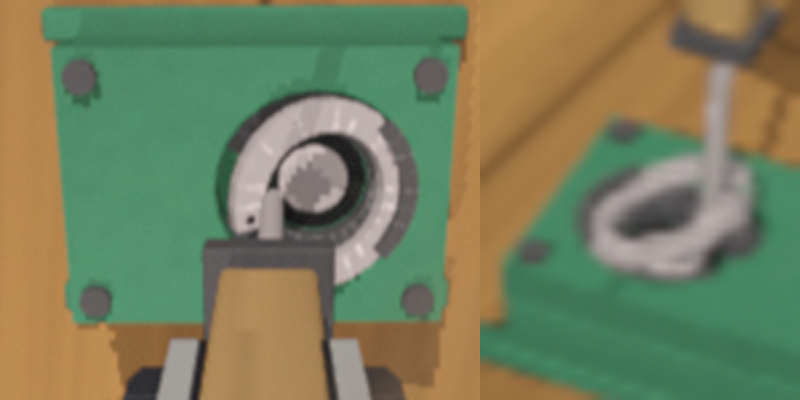

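Crop: the ring is clearly tilted, its left side standing free of the recess edge, but it sits at the +x wall. The 18 N lift is multiplied at the lip and jams it. I'll unload the lift to near zero and then draw.

play_rows(
  increments=[
    [[0,0,0],[3,0.4,0],-1],
    [[0,0,0],[3,0.4,-3],-1],
    [[0,0,0],[3,0.4,-3],-1],
    [[0,0,0],[3,0.4,-3],-1],
  ],
)

```text
time: 10.72
eef_pos: [0.5308, -0.0217, 0.1562]
tool_rot: [[-0.128, 0.992, 0.002], [0.992, 0.128, 0.0], [-0.0, 0.002, -1.0]]
contact_force: [5.6, 1.2, -10.2]
opening: 0.0209
grasp_force: 99.8
```

play_rows(
  increments=[
    [[0,0,0],[0,0,-2],-1],
    [[0,0,0],[0,0,-2],-1],
    [[0,0,0],[0,0,-2],-1],
  ],
)

```text
time: 11.1
eef_pos: [0.5304, -0.0217, 0.1544]
tool_rot: [[-0.128, 0.992, 0.002], [0.992, 0.128, 0.0], [-0.0, 0.002, -1.0]]
contact_force: [5.1, 0.7, -7.0]
opening: 0.0211
grasp_force: 100.4
```

play_rows(
  increments=[
    [[0,0,0],[0,0,-2],-1],
    [[0,0,0],[0,0,-2],-1],
    [[0,0,0],[0,0,-2],-1],
  ],
)

```text
time: 11.48
eef_pos: [0.5299, -0.0218, 0.1522]
tool_rot: [[-0.128, 0.992, 0.0], [0.992, 0.128, -0.0], [-0.0, 0.0, -1.0]]
contact_force: [4.1, 0.9, -5.1]
opening: 0.0206
grasp_force: 100.7
```

```bash
cat > fit.py <<'E'
from h import *
import pickle
from scipy.optimize import minimize
O=np.array([.5505,-.020,0]); A=.133
H=np.array([[np.cos(A),-np.sin(A),0],[np.sin(A),np.cos(A),0],[0,0,1]])
def ringpts():
    q=[]
    a=np.radians(np.arange(180+38,180+38+335,6))  # gap 12..38 deg from -x towards -y (=180+..)
    return a
def render(c,R,t,shape,off=(0,0)):
    m=np.zeros(shape,np.uint8); a=ringpts()
    P=[]
    for k in a:
        for r in (.022,.032):
            for z in (0,.005): P.append([r*np.cos(k),r*np.sin(k),z])
    W=(np.array(P)@R.T+t)@H.T+O
    p=(proj(c,W)+off).reshape(len(a),4,2)
    for i in range(len(a)-1):
        cv2.fillConvexPoly(m,cv2.convexHull((p[i:i+2].reshape(-1,2)*16).round().astype(np.int32)),255,shift=4)
    return m>0
def rot(pitch,roll): # pitch>0 lifts -x side
    return cv2.Rodrigues(np.array([0,pitch,0.]))[0]@cv2.Rodrigues(np.array([roll,0,0.]))[0]
def grey(im):
    h=cv2.cvtColor(im,cv2.COLOR_BGR2HSV); return (h[...,1]<50)&(h[...,2]>115)
def roi(c,shape,r=.045):
    k=np.linspace(0,2*np.pi,40); W=(np.c_[r*np.cos(k),r*np.sin(k),0*k+.04])@H.T+O
    m=np.zeros(shape,np.uint8); cv2.fillPoly(m,[proj(c,W).round().astype(np.int32)],1); return m>0
def disc(c,shape):
    k=np.linspace(0,2*np.pi,40); W=(np.c_[.0195*np.cos(k),.0195*np.sin(k),0*k+.026])@H.T+O
    m=np.zeros(shape,np.uint8); cv2.fillPoly(m,[proj(c,W).round().astype(np.int32)],1); return m>0
E
python3 - <<'E'
from fit import *
s=robot.observe()
D={}
for n in ["wrist","side","top"]:
    im=robot.get_image(n); D[n]=(im["img"],cam(im))
pickle.dump((D,s),open("d8.pkl","wb"))
def fit(pairs,offs,x0):
    prep=[]
    for im,c in pairs:
        sh=im.shape[:2]; g=grey(im); w=roi(c,sh)&~disc(c,sh)
        prep.append((c,g,w,sh))
    def cost(x):
        R=rot(x[0],x[1]); t=np.array(x[2:5])/1000; v=0
        for (c,g,w,sh),o in zip(prep,offs):
            m=render(c,R,t,sh,o); v+=1-(m&g&w).sum()/max(1,((m|g)&w).sum())
        return v
    best=None
    r=minimize(cost,x0,method="Nelder-Mead",options=dict(initial_simplex=np.array([x0]+[np.array(x0)+d for d in np.diag([.12,.06,3,2,3])]),maxiter=250,xatol=.002,fatol=1e-4))
    return r
from scipy.optimize import minimize_scalar
# offsets from seated ring
s0=pickle.load(open("side0.pkl","rb")); w3=pickle.load(open("w3.pkl","rb"))[:2]
def off(im,c):
    sh=im.shape[:2]; g=grey(im); w=roi(c,sh)&~disc(c,sh); best=(0,)
    for u in np.arange(-4,4.1,.5):
        for v in np.arange(-4,4.1,.5):
            m=render(c,np.eye(3),np.array([0,0,.030]),sh,(u,v)); i=(m&g&w).sum()/((m|g)&w).sum()
            if i>best[0]: best=(i,u,v)
    return best
os=off(*s0); ow=off(*w3); print(os,ow)
pickle.dump((os[1:],ow[1:]),open("off.pkl","wb"))
for nm,W,S in [("7",pickle.load(open("w7.pkl","rb")),pickle.load(open("s7.pkl","rb"))),("8",D["wrist"],D["side"])]:
    for x0 in ([.1,0,0,0,32],[.3,0,-3,0,38]):
        r=fit([W,S],[ow[1:],os[1:]],x0); x=r.x
        e=rot(x[0],x[1])@np.array([-.027,0,.0025])*1000+x[2:5]
        print(nm,r.fun.round(3),x.round(3),"ring_end",e.round(1))
E
```

```text
(np.float64(0.6284153005464481), np.float64(1.0), np.float64(0.0)) (np.float64(0.6963696369636964), np.float64(-1.0), np.float64(0.0))
7 0.625 [ 0.423 -0.122  1.711 -2.022 35.823] ring_end [-21.9  -1.7  49.2]
7 0.532 [ 0.487 -0.101  0.801 -1.628 39.571] ring_end [-21.9  -1.4  54.4]
8 0.556 [ 0.399 -0.1   -0.109 -0.734 37.121] ring_end [-24.   -0.5  49.9]
8 0.527 [ 0.386 -0.064 -0.625 -0.505 39.063] ring_end [-24.7  -0.3  51.5]
```

The fit puts the ring at about 0.4 rad tilt with the end near z = 50 mm, so it's well lifted. Now I draw it with the lift lightly loaded.

play_rows(
  increments=[
    [[0,0,0],[-2,-0.3,0],-1],
    [[0,0,0],[-4,-0.5,0],-1],
    [[0,0,0],[-6,-0.8,0],-1],
    [[0,0,0],[-6,-0.8,0],-1],
  ],
)

```text
time: 12.12
eef_pos: [0.5282, -0.0221, 0.1532]
tool_rot: [[-0.128, 0.992, 0.009], [0.992, 0.128, 0.001], [-0.0, 0.009, -1.0]]
contact_force: [10.4, 1.0, -7.6]
opening: 0.0205
grasp_force: 100.8
```

play_rows(
  increments=[
    [[0,0,0],[-2,-0.3,0],-1],
    [[0,0,0],[-4,-0.5,0],-1],
    [[0,0,0],[-6,-0.8,0],-1],
    [[0,0,0],[-6,-0.8,0],-1],
  ],
)

```text
time: 12.62
eef_pos: [0.5161, -0.0235, 0.1521]
tool_rot: [[-0.128, 0.992, -0.003], [0.992, 0.128, -0.0], [-0.0, -0.003, -1.0]]
contact_force: [-0.7, 0.0, -1.9]
opening: 0.0206
grasp_force: 101.5
```

```bash
cat > est.py <<'E'
from fit import *
import sys
os,ow=pickle.load(open("off.pkl","rb"))
def est(x0s,n=("wrist","side")):
    D=[(i["img"],cam(i)) for i in (robot.get_image(k) for k in n)]; offs=[{"wrist":ow,"side":os}.get(k,(0,0)) for k in n]
    prep=[]
    for im,c in D:
        sh=im.shape[:2]; k=cv2.imread
        # roi: whole housing top and a bit
        Q=np.array([[-.1,-.05],[.045,-.05],[.045,.05],[-.1,.05]]); W=np.c_[Q,np.full(4,.045)]@H.T+O
        m=np.zeros(sh,np.uint8); cv2.fillConvexPoly(m,proj(c,W).round().astype(np.int32),1)
        prep.append((c,grey(im),(m>0),disc(c,sh),sh))
    def cost(x):
        R=rot(x[0],x[1]); t=np.array(x[2:5])/1000; v=0
        for (c,g,w,d,sh),o in zip(prep,offs):
            m=render(c,R,t,sh,o); ww=w&~(d&~m); v+=1-(m&g&ww).sum()/max(1,((m|g)&ww).sum())
        return v
    for x0 in x0s:
        r=minimize(cost,x0,method="Nelder-Mead",options=dict(initial_simplex=np.array([x0]+[np.array(x0)+d for d in np.diag([.12,.06,4,3,4])]),maxiter=250,xatol=.002,fatol=1e-4)); x=r.x
        e=rot(x[0],x[1])@np.array([-.027,0,.0025])*1000+x[2:5]
        print(round(r.fun,3),x.round(2),"ring_end",e.round(1))
E
python3 - <<'E'
from est import *
est([[0,0,0,0,30],[.3,0,-10,0,38],[.2,0,-16,0,40]])
print(robot.observe()["contact_force"])
E
```

```text
0.438 [  0.21   0.   -14.83  -0.49  40.69] ring_end [-40.7  -0.5  48.8]
0.431 [ 2.000e-01  3.000e-02 -1.462e+01 -2.500e-01  4.080e+01] ring_end [-40.6  -0.3  48.6]
0.444 [ 1.900e-01  2.000e-02 -1.465e+01 -8.500e-01  4.053e+01] ring_end [-40.7  -0.9  48.1]
[-0.42150534  0.0172129  -1.71163243]
```

Ring is free of the lip: centre at housing x = -15 mm, end at z = 48 mm. I'll drag it on over the housing top.

play_rows(
  increments=[
    [[0,0,0],[-4,-0.5,1],-1],
    [[0,0,0],[-8,-1.1,1],-1],
    [[0,0,0],[-12,-1.6,1],-1],
    [[0,0,0],[-16,-2.1,1],-1],
    [[0,0,0],[-20,-2.7,1],-1],
    [[0,0,0],[-24,-3.2,1],-1],
    [[0,0,0],[-28,-3.7,1],-1],
    [[0,0,0],[-32,-4.3,1],-1],
    [[0,0,0],[-35,-4.7,1],-1],
    [[0,0,0],[-35,-4.7,1],-1],
  ],
)

```text
time: 13.98
eef_pos: [0.4823, -0.0281, 0.153]
tool_rot: [[-0.127, 0.992, -0.0], [0.992, 0.127, -0.0], [0.0, -0.0, -1.0]]
contact_force: [-0.5, 1.2, -0.8]
opening: 0.0211
grasp_force: 101.3
```

```bash
python3 - <<'E'
from est import *
est([[0.1,0,-50,0,40],[.1,0,-15,0,40]])
print(robot.observe()["contact_force"])
E
```

```text
0.45 [ 1.300e-01 -2.000e-02 -4.718e+01 -5.300e-01  4.296e+01] ring_end [-73.6  -0.5  48.9]
0.64 [  0.     0.14 -46.39   0.08  40.67] ring_end [-73.4  -0.3  43.2]
[ 0.35695366  0.50174689 -0.75623946]
```

play_rows(
  increments=[
    [[0,0,0],[0,0,-1],-1],
    [[0,0,0],[0.5,0,-1.5],-1],
    [[0,0,0],[4,0.5,-1.5],-1],
    [[0,0,0],[8,1.1,-1.5],-1],
    [[0,0,0],[12,1.6,-1.5],-1],
    [[0,0,0],[15,2,-1.5],-1],
    [[0,0,0],[15,2,-1.5],-1],
  ],
)

```text
time: 14.95
eef_pos: [0.4981, -0.026, 0.1515]
tool_rot: [[-0.128, 0.992, 0.0], [0.992, 0.128, -0.0], [-0.0, 0.0, -1.0]]
contact_force: [1.3, 0.6, -0.5]
opening: 0.0206
grasp_force: 101.3
```

```bash
python3 - <<'E'
from est import *
est([[0.1,0,-50,0,40],[.0,0,-40,0,40]])
print(robot.observe()["contact_force"])
E
```

```text
0.632 [ 2.000e-02  2.000e-02 -4.774e+01 -4.000e-01  4.061e+01] ring_end [-74.7  -0.4  43.8]
0.67 [ 2.000e-02  6.000e-02 -4.767e+01  5.300e-01  4.263e+01] ring_end [-74.6   0.4  45.8]
[ 0.45204927 -0.1297011  -1.30264247]
```

Ring lies flat on the housing top at x = -48 mm, with the toe clear. I'm carrying the pick back.

play_rows(
  increments=[
    [[0,0,0],[0,0,8],-1],
    [[0,0,0],[0,0,30],-1],
    [[0,0,0],[0,0,76],-1],
    [[0,0,-4],[4,-45,78],-1],
    [[0,0,-9],[8,-95,78],-1],
    [[0,0,-14],[12,-145,78],-1],
    [[0,0,-18],[16,-195,78],-1],
    [[0,0,-21.5],[19,-245,78],-1],
    [[0,0,-21.5],[19.2,-266,78],-1],
    [[0,0,-21.5],[19.2,-266,78],-1],
    [[0,0,-21.5],[19.2,-266,78],-1],
  ],
)

```text
time: 16.42
eef_pos: [0.5167, -0.2909, 0.2297]
tool_rot: [[0.244, 0.97, -0.0], [0.97, -0.244, 0.001], [0.001, -0.001, -1.0]]
contact_force: [1.8, 0.1, -1.5]
opening: 0.021
grasp_force: 101.2
```

```bash
python3 - <<'E'
from h import *
import pickle
s=robot.observe(); print(s["eef_pos"],s["tool_rot"][:,1],s["contact_force"])
im=robot.get_image("wrist"); c=cam(im); pickle.dump((im["img"],c,s),open("w9.pkl","wb"))
# compare pick's appearance in the camera with that before the lift (camera is fixed to the hand): match template of w3's toe/collar
a=pickle.load(open("w3.pkl","rb"))[0]; b=im["img"]
for nm,(x0,y0,x1,y1) in dict(collar=(292,208,346,226),toe=(300,188,326,206)).items():
    t=a[y0:y1,x0:x1]; r=cv2.matchTemplate(b[y0-12:y1+12,x0-12:x1+12],t,cv2.TM_CCOEFF_NORMED); _,v,_,l=cv2.minMaxLoc(r); print(nm,v,l[0]-12,l[1]-12)
E
```

```text
[ 0.51672846 -0.2908565   0.22966145] [ 9.69821207e-01 -2.43816613e-01 -5.35240654e-04] [ 1.78423968  0.05383069 -1.51489494]
collar 0.5714123845100403 2 0
toe 0.401681512594223 0 0
```

play_rows(
  increments=[
    [[0,0,0],[0.6,-1,0],-1],
    [[0,0,0],[0.6,-1,-15],-1],
    [[0,0,0],[0.6,-1,-25],-1],
    [[0,0,0],[0.6,-1,-32],-1],
    [[0,0,0],[0.6,-1,-40],-1],
    [[0,0,0],[0.6,-1,-48],-1],
    [[0,0,0],[0.6,-1,-48],-1],
  ],
)

```text
time: 17.35
eef_pos: [0.517, -0.2929, 0.1807]
tool_rot: [[0.245, 0.97, -0.001], [0.97, -0.245, 0.001], [0.0, -0.001, -1.0]]
contact_force: [0.3, -0.2, -1.1]
opening: 0.0207
grasp_force: 101.2
```

play_rows(
  increments=[
    [[0,0,0],[0,0.5,-15],-1],
    [[0,0,0],[0,0.5,-30],-1],
    [[0,0,0],[0,0.5,-45],-1],
    [[0,0,0],[0,0.5,-53],-1],
    [[0,0,0],[0,0.5,-56],-1],
    [[0,0,0],[0,0.5,-57],-1],
    [[0,0,0],[0,0.5,-57],-1],
  ],
)

```text
time: 18.23
eef_pos: [0.5179, -0.2927, 0.1249]
tool_rot: [[0.245, 0.97, 0.001], [0.97, -0.245, -0.0], [-0.0, 0.001, -1.0]]
contact_force: [-0.2, -0.9, -0.6]
opening: 0.0207
grasp_force: 101.2
```

play_rows(
  increments=[
    [[0,0,0],[-0.5,0.5,-1.5],-1],
    [[0,0,0],[-0.5,0.5,-1.5],-1],
    [[0,0,0],[-0.5,0.5,-1.5],-1],
  ],
)

```text
time: 18.6
eef_pos: [0.5172, -0.2921, 0.1233]
tool_rot: [[0.245, 0.97, 0.001], [0.97, -0.245, -0.0], [-0.0, 0.001, -1.0]]
contact_force: [0.8, -0.3, -0.6]
opening: 0.021
grasp_force: 101.3
```

play_rows(
  increments=[
    [[0,0,0],[0,0,0],-0.4],
    [[0,0,0],[0,0,0],-0.2],
    [[0,0,0],[0,0,0],0],
    [[0,0,0],[0,0,0],0],
    [[0,0,0],[0,0,20],0],
    [[0,0,0],[0,0,60],0],
    [[0,0,0],[0,0,110],0],
    [[0,0,0],[0,0,110],0],
    [[0,0,0],[0,0,110],0],
  ],
)

```text
time: 19.73
eef_pos: [0.5169, -0.292, 0.2328]
tool_rot: [[0.245, 0.97, -0.0], [0.97, -0.245, 0.0], [0.0, -0.0, -1.0]]
contact_force: [-0.3, -0.0, 0.7]
opening: 0.0427
grasp_force: 0.0
```

```bash
python3 - <<'E'
from fit import *
s=robot.observe(); print(s["eef_pos"],s["q"].round(2) if hasattr(s["q"],"round") else s["q"],s["opening"],robot.tcp_to_tips)
im=robot.get_image("wrist"); c=cam(im)
# handle top: light wood; measure by matching w2's handle template at its predicted place
b=im["img"]; a,ca=pickle.load(open("w2.pkl","rb"))
P0=np.array([.5165,-.292,.17]); u=proj(ca,[P0])[0]; v=proj(c,[P0])[0]; print(u,v)
sc=np.linalg.norm(proj(c,[P0+[.03,0,0]])[0]-v)/np.linalg.norm(proj(ca,[P0+[.03,0,0]])[0]-u)
t=a[int(u[1])-14:int(u[1])+15,int(u[0])-14:int(u[0])+15]; t=cv2.resize(t,None,fx=sc,fy=sc)
R=b[max(0,int(v[1])-50):int(v[1])+51,int(v[0])-50:int(v[0])+51]; r=cv2.matchTemplate(R,t,cv2.TM_CCOEFF_NORMED); _,m,_,l=cv2.minMaxLoc(r)
cen=np.array(l)+np.array(t.shape[1::-1])/2+[int(v[0])-50,max(0,int(v[1])-50)]
print(m,cen,at(c,[cen],.17))
E
```

```text
[ 0.51689935 -0.29199026  0.23277594] [-0.51  0.38  0.06  1.25 -0.    1.3 ] 0.04268121463568238 0.014
[321.27982041 187.17201819] [316.08824247 213.73858323]
0.9641826748847961 [317.5 213.5] [[ 0.51753606 -0.29207015  0.17      ]]
```

The pick hangs back in its slot (template match 0.96, within 1 mm). Now to the ring.

play_rows(
  increments=[
    [[0,0,10],[-2,30,0],-0.3],
    [[0,0,20],[-3,60,0],-0.3],
    [[0,0,30],[-5,90,0],-0.3],
    [[0,0,40],[-6,120,-10],-0.3],
    [[0,0,50],[-8,150,-20],-0.3],
    [[0,0,60],[-9,180,-30],-0.3],
    [[0,0,70],[-11,210,-40],-0.3],
    [[0,0,80],[-13,240,-50],-0.3],
    [[0,0,90],[-14,270,-60],-0.3],
    [[0,0,100],[-16,285,-70],-0.3],
    [[0,0,110],[-17,292,-80],-0.3],
    [[0,0,111.5],[-17,292,-80],-0.3],
    [[0,0,111.5],[-17,292,-80],-0.3],
    [[0,0,111.5],[-17,292,-80],-0.3],
  ],
)

```text
time: 21.52
eef_pos: [0.5002, -0.0005, 0.1532]
tool_rot: [[-0.992, -0.126, 0.0], [-0.126, 0.992, -0.0], [-0.0, -0.0, -1.0]]
contact_force: [0.2, 0.2, 0.7]
opening: 0.0297
grasp_force: 0.0
```

```bash
python3 - <<'E'
from est import *
s=robot.observe(); print(s["eef_pos"],s["opening"],s["tool_rot"][:,1])
for n in (("wrist",),("side","top")):
    print(n); est([[0,0,-47,0,40],[0.05,0,-45,1,41]],n)
im=robot.get_image("wrist"); print(cam(im)[2].round(2))
E
```

```text
[ 5.00248493e-01 -4.67908670e-04  1.53168857e-01] 0.0296717135223279 [-1.25602450e-01  9.92080643e-01 -1.50938767e-04]
('wrist',)
0.179 [ 0.000e+00  4.000e-02 -4.932e+01  7.700e-01  4.365e+01] ring_end [-76.3   0.7  46.2]
0.181 [-1.000e-02  5.000e-02 -4.903e+01  6.200e-01  4.301e+01] ring_end [-76.1   0.5  45.1]
('side', 'top')
1.071 [  0.     0.   -47.71   0.44  41.06] ring_end [-74.7   0.4  43.7]
1.071 [  0.     0.   -48.18   2.17  43.24] ring_end [-75.2   2.2  45.8]
[[-0.13  0.94  0.32  0.42]
 [ 0.99  0.12  0.04 -0.01]
 [-0.    0.32 -0.95  0.3 ]
 [ 0.    0.    0.    1.  ]]
```

play_rows(
  increments=[
    [[0,0,0],[-1.7,1.5,-30],-0.3],
    [[0,0,0],[-1.7,1.5,-60],-0.3],
    [[0,0,0],[-1.7,1.5,-80],-0.3],
    [[0,0,0],[-1.7,1.5,-90],-0.3],
    [[0,0,0],[-1.7,1.5,-95],-0.3],
    [[0,0,0],[-1.7,1.5,-97],-0.3],
    [[0,0,0],[-1.7,1.5,-97],-0.3],
  ],
)

```text
time: 22.6
eef_pos: [0.4988, 0.0014, 0.0565]
tool_rot: [[-0.992, -0.127, 0.001], [-0.127, 0.992, -0.0], [-0.001, -0.0, -1.0]]
contact_force: [0.9, 0.3, 0.1]
opening: 0.03
grasp_force: 0.0
```

play_rows(
  increments=[
    [[0,0,0],[0,0,-1],-0.3],
    [[0,0,0],[0,0,-1],-1],
    [[0,0,0],[0,0,-1],-1],
    [[0,0,0],[0,0,-1],-1],
    [[0,0,0],[0,0,-1],-1],
    [[0,0,0],[0,0,-1],-1],
    [[0,0,0],[0,0,4],-1],
    [[0,0,0],[0,0,15],-1],
    [[0,0,0],[0,0,40],-1],
    [[0,0,0],[0,0,60],-1],
    [[0,0,0],[0,0,60],-1],
  ],
  force=40,
)

```text
time: 23.98
eef_pos: [0.5002, 0.0015, 0.1181]
tool_rot: [[-0.992, -0.128, 0.005], [-0.128, 0.992, 0.0], [-0.005, -0.001, -1.0]]
contact_force: [-0.5, 0.2, -0.0]
opening: 0.0002
grasp_force: 0.0
```

```bash
python3 - <<'E'
from est import *
s=robot.observe(); print(s["opening"],s["grasp_force"],s["q"])
est([[0,0,-49,1,104],[0.0,0.2,-49,1,104]],("wrist",))
E
```

```text
0.0001834722112852908 0.0 [ 2.90352265e-03  2.86066787e-01 -3.94247927e-01  8.85798981e-01
  4.88201335e-06 -1.24961005e-01]
0.278 [ -0.12   0.29 -51.7    1.42  51.8 ] ring_end [-78.8   0.7  50.9]
0.25 [-1.000e-02  1.000e-01 -4.965e+01  6.000e-02  4.496e+01] ring_end [-76.7  -0.2  47.2]
```

Missed: the fingers closed above the ring, and the ring is still flat on the housing. I'll reopen, re-measure and go lower.

play_rows(
  increments=[
    [[0,0,0],[0,0,30],-0.3],
    [[0,0,0],[0,0,35],-0.3],
    [[0,0,0],[0,0,35],-0.3],
    [[0,0,0],[0,0,35],-0.3],
  ],
)

```text
time: 24.52
eef_pos: [0.4974, 0.0015, 0.1498]
tool_rot: [[-0.992, -0.128, -0.002], [-0.128, 0.992, 0.0], [0.002, 0.0, -1.0]]
contact_force: [0.7, -0.2, 0.0]
opening: 0.0301
grasp_force: 0.0
```

```bash
python3 - <<'E'
from est import *
s=robot.observe(); print(s["eef_pos"],s["opening"])
est([[0,0,-49,0,40],[0.0,0.02,-48,2,42]],("wrist",))
E
```

```text
[0.4974377  0.00145059 0.1497878 ] 0.030101098583292542
0.192 [ 1.000e-02 -0.000e+00 -4.935e+01  6.100e-01  4.305e+01] ring_end [-76.3   0.6  45.9]
0.192 [ 1.000e-02  4.000e-02 -4.943e+01  6.400e-01  4.348e+01] ring_end [-76.4   0.5  46.1]
```

play_rows(
  increments=[
    [[0,0,0],[1,0,-40],-0.3],
    [[0,0,0],[1,0,-80],-0.3],
    [[0,0,0],[1,0,-92],-0.3],
    [[0,0,0],[1,0,-96],-0.3],
    [[0,0,0],[1,0,-97],-0.3],
    [[0,0,0],[1,0,-97],-0.3],
  ],
)

```text
time: 25.32
eef_pos: [0.5005, 0.0015, 0.0552]
tool_rot: [[-0.992, -0.128, 0.002], [-0.128, 0.992, -0.0], [-0.002, -0.0, -1.0]]
contact_force: [1.1, 0.1, 0.6]
opening: 0.0298
grasp_force: 0.0
```

play_rows(
  increments=[
    [[0,0,0],[0,0,-1],-0.3],
    [[0,0,0],[0,0,-1],-0.3],
  ],
)

```text
time: 25.58
eef_pos: [0.4996, 0.0014, 0.0534]
tool_rot: [[-0.992, -0.128, 0.001], [-0.128, 0.992, -0.0], [-0.001, -0.0, -1.0]]
contact_force: [-0.5, -0.4, -0.9]
opening: 0.03
grasp_force: 0.0
```

play_rows(
  increments=[
    [[0,0,0],[0,0,-0.5],-0.5],
    [[0,0,0],[0,0,-0.5],-1],
    [[0,0,0],[0,0,-0.5],-1],
    [[0,0,0],[0,0,-0.5],-1],
    [[0,0,0],[0,0,-0.5],-1],
  ],
  force=30,
)

```text
time: 26.2
eef_pos: [0.4993, 0.0014, 0.0525]
tool_rot: [[-0.992, -0.128, -0.0], [-0.128, 0.992, -0.0], [0.0, -0.0, -1.0]]
contact_force: [-0.1, 0.4, 0.4]
opening: -0.0001
grasp_force: 0.0
```

```bash
python3 - <<'E'
from fit import *
s=robot.observe(); e=s["eef_pos"]
im=robot.get_image("wrist"); c=cam(im); b=im["img"]; h=cv2.cvtColor(b,cv2.COLOR_BGR2HSV)
print("tip px",proj(c,[e-[0,0,.014],e])," ring c/grip", proj(c,[O+H@[-.0492,.0006,.045],O+H@[-.0492,.0276,.045],O+H@[-.0492,-.0264,.045]]))
u,v=proj(c,[O+H@[-.0492,.0006,.045]])[0].astype(int)
for y in range(v-60,min(400,v+140),4):
    r=""
    for x in range(u-110,u+110,3):
        if not(0<=x<640 and 0<=y<400): r+=" ";continue
        H_,S,V=h[y,x]
        r+= "#" if S<50 and V>115 else "d" if V<60 else "G" if 60<H_<100 and S>60 else "o" if S<60 else "."
    print(y,r)
E
```

```text
tip px [[318.86333102 241.7937449 ]
 [318.87331743 253.44978916]]  ring c/grip [[269.41400205 245.09070876]
 [318.04896907 244.94381833]
 [220.90599756 245.20736426]]
185 .......GGGGGGGGGGGGGGGGGGGGGGGGGGGGGGGGGGGGGGGGGGGGGGGGGGGGGGGGGGGGGG.....
189 .......GGGoooooGGGGGGGGGGGGGGGGGG########GGGGGGGGGGGGGGGGGoooooGGGGGG.....
193 .......GGoooooooGGGGGGGGGGGGGG###############GGGGGGGGGGGGoooooooGGGGG.....
197 .......GooooooooGGGGGGGGGGGGGG#################GGGGGGGGGGoooooooGGGGG.....
201 ........GoooooooGGGGGGGGGGGGGG##d################GGGGGGGGoooooooGGGGG.....
205 ........GGooooGGGGGGGG###GGGGGG####################GGGGGGGGooo#GGGGGG.....
209 ........GGGGGGGGGGGGG#####GGGGG#####################GGGGGGGGGGGGGGGGG.....
213 ........GGGGGGGGGGGG########GGGGGGGGGGGGG############GGGGGGGGGGGGGGGG.....
217 ........GGGGGGGGGGG####o####GGGGGGGGGGGGGGGG##########GGGGGGGGGGGGGGG.....
221 .........GGGGGGGGGo########GGGGGGGGGGGGGGGGGGG#########GGGGGGGGGGGGGG.....
225 .........GGGGGGGGG########GGGGGGGGGGGGGGGGGGGGG########GGGGGGGGGGGGGG.....
229 .........GGGGGGGG########GGGGGGGGGGGGGGGGGGGGGGG#######oGGGG
[... 2316 characters left out ...]
ddddddddddddddGGGGddddddddddddddddddddddddddddGGGGdddddddddddddddddd
353 ddddddddddddddddddddoGGddddddddddddddddddddddddddddGGGGGdddddddddddddddddd
357 ddddddddddddddddddoodddddddddddddddddddddddddddddddGGGGGdddddddddddddddddd
361 dddddddddddddddddooddddddddddddddddddddddddddddddddGGGGGdddddddddddddddddd
365 dddddddddddddddddddddddddddddddddddddddddddddddddddGGGGGdddddddddddddddddd
369 dddddddddddddddddddddddddddddddddddddddddddddddddddddddddddddddddddddddddd
373 dddddddddddddddddddddddddddddddddddddddddddddddddddddddddddddddddddddddddd
377 dddddddddddddddddddddddddddddddddddddddddddddddddddddddddddddddddddddddddd
381 dddddddddddddddddddddddddddddddddddddddddddddddddddddddddddddddddddddddddd
```

The class map shows the ring at columns 49–55, rows 189–245 undisturbed, with the shut fingers drawn over it from row 249. So the real tips are higher than assumed. I'll open and feel downwards for the housing top.

play_rows(
  increments=[
    [[0,0,0],[0,0,0],-0.4],
    [[0,0,0],[0,0,0],-0.4],
    [[0,0,0],[0,0,0],-0.4],
    [[0,0,0],[0,0,-1],-0.4],
    [[0,0,0],[0,0,-2],-0.4],
    [[0,0,0],[0,0,-2],-0.4],
  ],
)

```text
time: 27.0
eef_pos: [0.4992, 0.0014, 0.0504]
tool_rot: [[-0.992, -0.128, -0.0], [-0.128, 0.992, 0.0], [0.0, 0.0, -1.0]]
contact_force: [1.0, 0.3, -0.4]
opening: 0.0255
grasp_force: 0.0
```

play_rows(
  increments=[
    [[0,0,0],[0,0,-1],-0.4],
    [[0,0,0],[0,0,-2],-0.4],
    [[0,0,0],[0,0,-2],-0.4],
  ],
)

```text
time: 27.38
eef_pos: [0.4992, 0.0015, 0.0484]
tool_rot: [[-0.992, -0.128, -0.0], [-0.128, 0.992, -0.0], [0.0, 0.0, -1.0]]
contact_force: [-0.7, 0.2, -0.1]
opening: 0.0254
grasp_force: 0.0
```

play_rows(
  increments=[
    [[0,0,0],[0,0,-1],-0.4],
    [[0,0,0],[0,0,-2],-0.4],
    [[0,0,0],[0,0,-2],-0.4],
  ],
)

```text
time: 27.75
eef_pos: [0.4992, 0.0014, 0.0464]
tool_rot: [[-0.992, -0.128, -0.0], [-0.128, 0.992, -0.0], [0.0, 0.0, -1.0]]
contact_force: [0.5, 0.5, 0.8]
opening: 0.0257
grasp_force: 0.0
```

play_rows(
  increments=[
    [[0,0,0],[0,0,0],-0.6],
    [[0,0,0],[0,0,0],-1],
    [[0,0,0],[0,0,0],-1],
    [[0,0,0],[0,0,0],-1],
    [[0,0,0],[0,0,0],-1],
  ],
)

```text
time: 28.38
eef_pos: [0.4994, 0.0015, 0.0465]
tool_rot: [[-0.992, -0.128, 0.0], [-0.128, 0.992, 0.0], [-0.0, 0.0, -1.0]]
contact_force: [0.7, 0.5, 0.3]
opening: -0.0001
grasp_force: 0.0
```

play_rows(
  increments=[
    [[0,0,0],[0,0,0],-0.45],
    [[0,0,0],[0,0,0],-0.45],
    [[0,0,0],[0,0,-1],-0.45],
    [[0,0,0],[0,0,-2],-0.45],
    [[0,0,0],[0,0,-3],-0.45],
    [[0,0,0],[0,0,-3],-0.45],
  ],
)

```text
time: 29.12
eef_pos: [0.4992, 0.0015, 0.0434]
tool_rot: [[-0.992, -0.128, -0.0], [-0.128, 0.992, -0.0], [0.0, 0.0, -1.0]]
contact_force: [0.3, -0.4, -0.0]
opening: 0.0234
grasp_force: 0.0
```

play_rows(
  increments=[
    [[0,0,0],[0,0,-1],-0.45],
    [[0,0,0],[0,0,-2],-0.45],
    [[0,0,0],[0,0,-2],-0.45],
  ],
)

```text
time: 29.5
eef_pos: [0.4993, 0.0015, 0.0414]
tool_rot: [[-0.992, -0.128, -0.0], [-0.128, 0.992, 0.0], [0.0, 0.0, -1.0]]
contact_force: [-0.4, 0.3, -0.5]
opening: 0.0235
grasp_force: 0.0
```

```bash
cat > asc.py <<'E'
from fit import *
def asc(n,u,v,w,hh,sx,sy):
    im=robot.get_image(n); h=cv2.cvtColor(im["img"],cv2.COLOR_BGR2HSV)
    for y in range(v-hh,v+hh,sy):
        r=""
        for x in range(u-w,u+w,sx):
            if not(0<=x<640 and 0<=y<400): r+=" ";continue
            H_,S,V=map(int,h[y,x])
            r+= "#" if S<50 and V>115 else "d" if V<60 else "G" if 60<H_<100 and S>60 else "o" if S<60 else "."
        print(y,r)
E
python3 - <<'E'
from asc import *
asc("wrist",315,255,55,50,2,3)
c=cam(robot.get_image("side")); p=proj(c,[O+H@[-.0492,.0276,.045]])[0].astype(int); print(p)
asc("side",p[0]-5,p[1]-5,40,35,1,2)
E
```

```text
205 ####################GGGGGGGGGGGGGGGoooooooooooGGGGGGGG.
208 #######################GGGGGGGGGGGGGooooooooooGGGGGGGG.
211 ########################GGGGGGGGGGGGGooooooooGGGGGGGGG.
214 ##########################GGGGGGGGGGGGGG##GGGGGGGGGGGG.
217 ###########################GGGGGGGGGGGGGGGGGGGGGGGGGGG.
220 GGGGGGGGG###################oGGGGGGGGGGGGGGGGGGGGGGGGG.
223 GGGGGGGGGGGG#################GGGGGGGGGGGGGGGGGGGGGGGGG.
226 GGGGGGGGGGGGGGG###############GGGGGGGGGGGGGGGGGGGGGGG..
229 GGGGGGGGGGGGGGGGG##############GGGGGGGGGGGGGGGGGGGGGG..
232 GGGGGGGGGGGGGGGGGG##############GGGGGGGGGGGGGGGGGGGGG..
235 GGGGGGGGGGGGGGGGGGGG############GGGGGGGGGGGGGGGGGGGGG..
238 GGGGGGGGGGGGGGGGGGGGG############GGGGGGGGGGGGGGGGGGGG..
241 GGGGGGGGGGGGGGGGGGGGGG###########GGGGGGGGGGGGGGGGGGGG..
244 GGGGGGGGGGGGGGGGGGGGGG############GGGGGGGGGGGGGGGGGGG..
247 GGGGGGGGGGGoooooGGGGGGG##########oGGGGGGGGGGo#o#GGGGG..
250 GGGGGGGGGGo#####ddGGGGGo##########GGGGGGGGdo#####GGGG..
253 GGGGGGGGGG##ooooddGGGGGo##########GGGGGGGGddooo##GGGG..
256 GGGGGGGGGG#####oddGGGGGo##########GGGGGGGGddo#####GGG..
259 GGGGGddddo#####d
[... 3224 characters left out ...]
....................
225 .............................GGGGGGGGGGGGGGGGGGGGGGGGGGGG.......................
227 ...................................GGGGGGGGGGGGGGGGGGGGG........................
229 .........................................GGGGGGGGGGGGGGG........................
231 GGGGGGGGGGGG....................................GGGGGGGGGG......................
233 ..........GGGGG.......................................GGG.......................
235 .............GGG................................................................
237 ..............GG................................................................
239 .............GGG................................................................
```

The map shows the pads (cols 10–17 and 42–50) straddling the ring section (cols 23–33). I'll go a little lower, then close.

play_rows(
  increments=[
    [[0,0,0],[0,0,-1],-0.45],
    [[0,0,0],[0,0,-2],-0.45],
    [[0,0,0],[0,0,-2],-0.45],
  ],
)

```text
time: 30.02
eef_pos: [0.4992, 0.0014, 0.0394]
tool_rot: [[-0.992, -0.127, -0.0], [-0.127, 0.992, -0.0], [0.0, 0.0, -1.0]]
contact_force: [0.2, 0.4, -0.5]
opening: 0.0235
grasp_force: 0.0
```

play_rows(
  increments=[
    [[0,0,0],[0,0,0],-0.6],
    [[0,0,0],[0,0,0],-1],
    [[0,0,0],[0,0,0],-1],
    [[0,0,0],[0,0,0],-1],
    [[0,0,0],[0,0,0],-1],
  ],
)

```text
time: 30.65
eef_pos: [0.4994, 0.0015, 0.0395]
tool_rot: [[-0.992, -0.128, 0.0], [-0.128, 0.992, 0.0], [-0.0, -0.0, -1.0]]
contact_force: [-0.2, -0.3, -0.2]
opening: -0.0001
grasp_force: 0.0
```

play_rows(
  increments=[
    [[0,0,0],[0,0,0],-0.45],
    [[0,0,0],[0,0,0],-0.45],
    [[0,0,0],[0,0,-2],-0.45],
    [[0,0,0],[0,0,-4],-0.45],
    [[0,0,0],[0,0,-6],-0.45],
    [[0,0,0],[0,0,-6],-0.45],
  ],
)

```text
time: 31.4
eef_pos: [0.4991, 0.0014, 0.0333]
tool_rot: [[-0.992, -0.128, -0.001], [-0.128, 0.992, -0.0], [0.001, 0.0, -1.0]]
contact_force: [-0.4, -0.4, -0.5]
opening: 0.0236
grasp_force: 0.0
```

play_rows(
  increments=[
    [[0,0,0],[0,0,-2],-0.45],
    [[0,0,0],[0,0,-4],-0.45],
    [[0,0,0],[0,0,-4],-0.45],
  ],
)

```text
time: 31.78
eef_pos: [0.4995, 0.0015, 0.0326]
tool_rot: [[-0.992, -0.127, 0.002], [-0.127, 0.992, 0.0], [-0.002, -0.0, -1.0]]
contact_force: [-8.2, -0.5, 26.5]
opening: 0.0234
grasp_force: 13.5
```

```bash
python3 - <<'E'
from asc import *
asc("wrist",315,250,55,50,2,3)
E
```

```text
200 #####oGGGGGGGGGGGGGGGGGGGGGGGGGGGGGGGGoooooooGGGGGGGGGG
203 ###########oGGGGGGGGGGGGGGGGGGGGGGGGGooooooooooGGGGGGGG
206 ################GGGGGGGGGGGGGGGGGGGGoooooooooooGGGGGGGG
209 ##################GGGGGGGGGGGGGGGGGGooooooooooooGGGGGGG
212 #####################GGGGGGGGGGGGGGGoooooooooooGGGGGGGG
215 #######################GGGGGGGGGGGGGoooooooooooGGGGGGGG
218 ########################oGGGGGGGGGGGGGoooooooGGGGGGGGGG
221 ##########################GGGGGGGGGGGGGGGGGGGGGGGGGGGGG
224 #o##########################GGGGGGGGGGGGGGGGGGGGGGGGGGG
227 GGGGGGGG#####################GGGGGGGGGGGGGGGGGGGGGGGGGG
230 GGGGGGGGGGGG#################oGGGGGGGGGGGGGGGGGGGGGGGGG
233 GGGGGGGGGGGGGG################oGGGGGGGGGGGGGGGGGGGGGGG.
236 GGGGGGGGGGGGGGGG###############oGGGGGGGGGGGGGGGGGGGGGG.
239 GGGGGGGGGGGGGGGGGG##############GGGGGGGGGGGGGGGGGGGGGG.
242 GGGGGGGGGGGGGGGGGGG#############oGGGGGGGGGGGGGGGGGGGGG.
245 GGGGGGGGGGGGGGGGGGGG#############GGGGGGGGGGGGGGGGGGGGG.
248 GGGGGGGGGGGoooooddGGG############GGGGGGGGGdoooo##GGGGG.
251 GGGGGGGGGGo####oddGGGG###########oGGGGGGGGdo##o##GGGGG.
254 GGGGGGGGGG#####o
[... 239 characters left out ...]
dddGGGGGo##########GGGGGGGdddd######o...
269 GGddddddo#####ddddGGGGG###########GGGGGGGddddo#####oo..
272 GGdddddd######ddddGGGGo###########GGGGGGGddddo#####o...
275 Gddddddo###o#oddddGGGGo##########GGGGGGGGddddo######oo.
278 GddddddoooooooddddGGGo###########GGGGGGGGdddddooo###o..
281 ddddddo######dddddGGo###########oGGGGGGGGddddooooo##o..
284 ddddddo##oooodddddoo############GGGGGGGGGGdddooooooo#o.
287 ddddddo######dddddo############GGGGGGGGGGGdoooo######o.
290 dddddddddo###ddddd############GGGGGGGGGGGGdoooo###ooo.o
293 ddddddddddo##ddddo###########oGGGGGGGGGGGGdoooo##ooo.o.
296 ddddoddddddooddddo##########GGGGGGGGGGGGGGooooooooooooo
299 doooddddddddddddd##########GGGGGGGGGGGGGGGodooooooooooo
```

Housing top felt at TCP z = 33 mm. I back off slightly and close.

play_rows(
  increments=[
    [[0,0,0],[0,0,4],-0.45],
    [[0,0,0],[0,0,4.5],-0.45],
    [[0,0,0],[0,0,4.5],-1],
    [[0,0,0],[0,0,4.5],-1],
    [[0,0,0],[0,0,4.5],-1],
    [[0,0,0],[0,0,4.5],-1],
  ],
  force=40,
)

```text
time: 32.58
eef_pos: [0.4992, 0.0016, 0.0339]
tool_rot: [[-0.992, -0.128, -0.0], [-0.128, 0.992, 0.0], [0.0, 0.0, -1.0]]
contact_force: [-0.9, 0.7, 4.3]
opening: 0.0096
grasp_force: 37.9
```

play_rows(
  increments=[
    [[0,0,0],[0,0,10],-1],
    [[0,0,0],[0,0,40],-1],
    [[0,0,0],[0,0,70],-1],
    [[0,0,0],[0,0,70],-1],
  ],
)

```text
time: 33.08
eef_pos: [0.5016, 0.0014, 0.1064]
tool_rot: [[-0.992, -0.127, 0.005], [-0.127, 0.992, -0.0], [-0.005, -0.001, -1.0]]
contact_force: [0.9, 0.9, -1.7]
opening: 0.0092
grasp_force: 38.0
```

```bash
python3 - <<'E'
from asc import *
s=robot.observe(); print(s["opening"],s["grasp_force"],s["eef_pos"])
asc("wrist",270,250,100,64,4,5)
E
```

```text
0.009172990541964462 37.962669158005156 [0.50163378 0.00136009 0.10635371]
186 ...........GGGGGGGGGGGGGGGGGGGGGGGGGGGGGGGGGGGG...
191 ............GGGGGGGGGGGGGGGGGGGGGGGGGGGGGGGGGGG...
196 ............GGGGGGGGGGGGGGGGGGGGGGGGGGGGGGGGGGG...
201 ............GGGGGGGGGGGGGGGGGGGGGGGGGGGGGGGGGGG...
206 ............GGGGGGG###########GGGGGGGGGGGGGGGGG...
211 ............GGGGGG###############GGGGGGGGGGGGGG...
216 ............GGGGGG#################GGGGGGGGGGGG...
221 ............GGGGGG##################GGGGGGGGGGG...
226 ............##GGGGG##################GGGGGGGGGG...
231 ...........#####GGGGGGGooooGG#########GGGGGGGG....
236 ..........##od##oGGGGoooooodddd########GGGGGGG....
241 .........#######GGGGoooooodd##odo#######GGGGGG....
246 .........######GGGGoooo#dd######oo######GGGGGG....
251 ........######GGGGGooooodd########o#####doooGG....
256 ........######GGGGGooo#odd########d#####d###GG....
261 ........######GGGGGooo#ood##oddoood#####d###ddd...
266 ........######GGGGGoooo#oddoddd###do####doo#ddd...
271 .........#####oGGGGGooooooodddd###do####do##odd...
276 .........#####oGGGGGGoo#o#oddddoood#####do##oo....
281 .........######oGGGGGGoooo#dddo##od#####doo#oo....
286 ..........######oGGGGGooooodddo###d#####do###.....
291 ...........######ooGGGooooddddddo#d####Gdo#o......
296 ............####ooooooGGodddddddddd###GGdooooooo..
301 .............ddddddd#oooddddddddddd##GGGdoo.......
306 ...........dddddddddddddddddddddddd#GGGGdooo......
311 .........ddddddddddddddddddddddddddGGG............
```

Ring is held and clear of the housing. On to the tray.

play_rows(
  increments=[
    [[0,0,0],[-3,50,0],-1],
    [[0,0,0],[-6,100,0],-1],
    [[0,0,0],[-9,150,0],-1],
    [[0,0,0],[-12,200,0],-1],
    [[0,0,0],[-15,250,0],-1],
    [[0,0,0],[-18,300,0],-1],
    [[0,0,0],[-19,326,0],-1],
    [[0,0,0],[-19,326,0],-1],
    [[0,0,0],[-19,326,0],-1],
  ],
)

```text
time: 34.25
eef_pos: [0.4794, 0.3262, 0.1028]
tool_rot: [[-0.992, -0.127, -0.002], [-0.127, 0.992, -0.002], [0.002, -0.002, -1.0]]
contact_force: [-0.6, -0.2, -0.0]
opening: 0.0094
grasp_force: 38.0
```

```bash
python3 - <<'E'
from fit import *
s=robot.observe(); print(s["eef_pos"],s["opening"],s["tool_rot"][:,1])
# tray walls check from top image: tray corners projected vs wood; re-measure tray with wrist: light plywood mask extents
im=robot.get_image("wrist"); c=cam(im); b=im["img"]; h=cv2.cvtColor(b,cv2.COLOR_BGR2HSV)
a,ca=pickle.load(open("top0.pkl","rb")); ha=cv2.cvtColor(a,cv2.COLOR_BGR2HSV); print("plywood hsv",np.median(ha[240:265,190:215].reshape(-1,3),0), "bench",np.median(ha[200:215,140:160].reshape(-1,3),0))
m=((ha[...,1]<125)&(ha[...,2]>150)&(ha[...,0]<30)).astype(np.uint8); m[:, :150]=0; m[:,260:]=0; m[:200]=0; m[300:]=0
m=cv2.morphologyEx(m,cv2.MORPH_OPEN,np.ones((2,2)))
p=np.argwhere(m)[:,::-1].astype(np.float32); R=cv2.minAreaRect(p); B=cv2.boxPoints(R); print(len(p),R,(at(ca,B,.026)*1000).round(0)[:,:2],(at(ca,[R[0]],.026)*1000).round(0))
E
```

```text
[0.47943357 0.32622368 0.10280191] 0.009359471604782234 [-0.12733494  0.99185808 -0.00183508]
plywood hsv [ 19.  97. 241.] bench [ 13. 137. 204.]
2845 ((190.2000274658203, 244.60003662109375), (83.18173217773438, 59.92662048339844), 26.56505012512207) [[477. 468.]
 [611. 408.]
 [515. 216.]
 [388. 278.]] [[497. 341.  26.]]
```

play_rows(
  increments=[
    [[0,0,0],[0,0,-35],-1],
    [[0,0,0],[0,0,-65],-1],
    [[0,0,0],[0,0,-85],-1],
    [[0,0,0],[0,0,-95],-1],
    [[0,0,0],[0,0,-100],-1],
    [[0,0,0],[0,0,-102],-1],
    [[0,0,0],[0,0,-102],-1],
  ],
)

```text
time: 35.17
eef_pos: [0.4808, 0.3277, 0.0026]
tool_rot: [[-0.992, -0.127, 0.001], [-0.127, 0.992, 0.001], [-0.001, 0.001, -1.0]]
contact_force: [0.7, 0.4, -0.5]
opening: 0.0092
grasp_force: 38.0
```

Down 2.5 mm more, open, and retreat.

play_rows(
  increments=[
    [[0,0,0],[0,0,-2],-1],
    [[0,0,0],[0,0,-2],-1],
    [[0,0,0],[0,0,-2],-0.6],
    [[0,0,0],[0,0,-2],-0.5],
    [[0,0,0],[0,0,-2],-0.5],
    [[0,0,0],[0,0,-2],-0.5],
    [[0,0,0],[0,0,5],-0.5],
    [[0,0,0],[0,0,40],-0.5],
    [[0,0,0],[0,0,90],-0.5],
    [[0,0,0],[-60,-20,140],-0.5],
    [[0,0,0],[-100,-30,160],-0.5],
    [[0,0,0],[-100,-30,160],-0.5],
    [[0,0,0],[-100,-30,160],-0.5],
  ],
)

```text
time: 36.8
eef_pos: [0.381, 0.2979, 0.1626]
tool_rot: [[-0.992, -0.128, 0.002], [-0.128, 0.992, 0.001], [-0.002, 0.001, -1.0]]
contact_force: [0.5, 0.7, -0.4]
opening: 0.0216
grasp_force: 0.0
```

```bash
python3 - <<'E'
from asc import *
s=robot.observe(); print(s["time"],s["eef_pos"],s["contact_force"],s["opening"])
im=robot.get_image("top"); c=cam(im); b=im["img"]; h=cv2.cvtColor(b,cv2.COLOR_BGR2HSV)
for y in range(214,290,2):
    print(y,"".join("#" if h[y,x,1]<50 and h[y,x,2]>115 else "d" if h[y,x,2]<70 else "o" if h[y,x,1]<60 else "p" if h[y,x,1]<115 and h[y,x,2]>180 else "." for x in range(160,246)))
E
```

```text
36.8 [0.38096565 0.29792627 0.16258876] [ 0.49471273  0.74533369 -0.4250404 ] 0.021571663982160254
214 #.....................................................................................
216 p.....................................................................................
218 ............................pppp......................................................
220 ...........................ppp.pppppp.................................................
222 ...........................pp....ppppppppp............................................
224 ..........................p.....pppppppppppppppp......................................
226 .........................pp...ppppppppppppppppppppppp.................................
228 ........................pp....ppppppppppppppppppppppppppp.............................
230 .......................pp....p.ppp.ppppppppppppppppppppppppppp........................
232 ......................pp...ppppppppppppppppppppppppppppppppppppppppp..................
234 .....................pp.....ppp.ppppppppppppppppppppppppppppppppppppppppp.............

[... 1756 characters left out ...]
...pppppp.....p...p..p.......pppppppp..........................
276 ...............................ppppp.......p.............pp...........................
278 ....................................pppppp..............pp............................
280 dddd.....................................pppppp........pp.............................
282 ddddddd.......................................ppppp....pp.............................
284 dddddddddd.........................................ppppp..............................
286 dddddddddddd..........................................................................
288 ddddddddddddddd....dd..............dd.................................................
```

Map: the ring is a round, flat C centred at px (208,250). The tray's corners average (202,251), so it's about 15 mm off centre, inside the 40 mm limit. The pick was already checked in its slot, so I'm handing in.

```bash
python3 -c "
from workcell import robot
print(robot.finish_job())"
```

```text
the job is handed in; nothing more can be done
None
```

The job is handed in, though no verdict came back: I lifted the ring's end with the pick, drew it out from under the lip and laid it flat in the tray about 15 mm off centre. The pick is hanging in its original slot, handle up, and I finished at about 37 s of the 67 s allowed.

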